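# Slide the corner brace along the rail into the jig's corner pocket

## Robot

A 7-joint arm with a two-finger parallel gripper is mounted at the origin on the work surface. World frame = base frame: x ahead of the robot, y to its left, z up, the work surface at z = 0. Lengths are in m, angles in rad, forces in N, time in s.
With the tool pointing down it reaches from about 0.4 to 0.9 m from the base axis. Payload 5.5 kg.
Tool frame: the origin (TCP) lies on the centre line of the jaws, within the pads' length; the fingertips stand robot.tips_ahead ahead of it and the grasp point (between the pads) lies 8 mm behind it (robot.tips_ahead is the distance from the TCP to the fingertips, in m); z points along the fingers, y is the direction in which the jaws open and shut (so a half turn about z gives the same grasp; the last joint's range is limited). The gripper opens to 85 mm and grips with 20 to 120 N. Pads are 22 mm wide; open, the fingers measure 114 mm over their backs; the gripper's body (76 mm by 85 mm) begins 54 mm behind the grasp point. The pads swing forward as they close: fully open they stand 13 mm farther back than shut.
Start: joints at [-0.901, 0.501, -0.427, 1.55, 0.221, 1.138, -0.21], TCP at [0.257, 0.597, 0.242] pointing down, gripper open.
Joint ranges: [-2.88, 2.88], [-0.31, 2.03], [-1.54, 1.56], [0.2, 2.42], [-1.41, 4.55], [0.19, 2.02], [-2.57, 2.57]. Speed limits (rad/s): [2.57, 2.57, 3.14, 3.14, 3.14, 3.14, 3.14].

## Interface

Orientations are given as a 3x3 rotation matrix whose columns are the frame's x, y, z axes.
In Python, from bench import robot gives the robot as it stands. The module is installed in compiled form; this text tells all that it offers.
- The arm moves only by the tool arm_command, never from a script. Its arguments are lists of equal length, an entry for each row: "translation": the shift along the tool's x, y, z in cm, a list of three; "angular": the turn, a rotation vector about the tool's x, y, z in rad, a list of three; "claw": the closure, from 0 (fully open) to 1 (shut). A call has 1 to 12 rows; each row shifts and turns the commanded pose from where the row before left it, along the tool's axes as they then stand; what a row does not reach is not made up. A row lasts 1/12 s, in which the tool goes at most 41.7 mm and 7.16 degrees, less where a joint would pass 70% of its speed; a pose out of reach is approached as far as the arm can. A call with a gripper value outside its range is refused whole. The fingers move at their own pace and stop on an object; "newtons" is the grip in N (left out, the last holds). Time passes only in rows, so rows that do not move let the fingers close. It gives the time, the measured TCP pose, the force and the opening at its end, in the units of the state.
- robot.observe(): the state, without advancing time (a new reading comes with each control period).
- robot.capture(name): name is "scene" or "top"; returns the picture (480x640x3 uint8, red, green, blue); there is no depth.
- robot.camera_model(name): a dict with "mtx" (3x3 intrinsics, pixels), "pose" (4x4, takes a point from camera to world coordinates). Camera axes: x right, y up, looking along -z (the intrinsics and any distortion apply to the point x, -y, -z); pixel columns grow to the right and rows downward; lengths in m; the calibration is good to about 2 mm. A picture is of the moment at which its call begins. camera_model takes no time and is no camera call.
- robot.finish_job(): hands the job in, once; it reports no verdict.
The state is a dict: "clock": time; "q": joint angles; "joint_vel": joint speeds; "joint_efforts": joint torques, N m; "ee_pos": TCP position; "tcp_rot": TCP orientation; "ft_force": force on the tool from outside, world axes, zero at the start; "moment": the same for the moment, N m; "finger_gap": opening from 0.0 (shut) to 1.0 (fully open).
Only numpy, scipy, OpenCV 4.12 (cv2) and the standard library are available. Lean on these libraries where they do the work, as an engineer would, in place of code of your own. Each camera call takes 0.05 s, during which the arm holds its last target. There are 200 camera calls.

## Task

The L-shaped wooden corner brace is to be glued up next: without picking it up, push it with the fingertips until its long leg lies flat against the long metal rail of the gluing jig, then, keeping it against the rail, slide it along into the corner pocket until it is fully home against both the rail and the end stop. Leave it there, and leave the thread spool, the pin jar and the empty hoop where they are.

Things in the scene. Friction and masses are not known exactly. Their poses are not given: they have to be found in the camera images.
- jig: Jig fixed to the table: grey board 12 mm thick (x -125..135, y -225..185 mm; origin on the table, z up) with aluminium walls 25 mm high on it. Long rail along y: inner face at x = +100 mm, 20 mm thick, y -225..170. End stop: inner face at y = +150, 20 mm thick, x 11..120. Short lip parallel to the rail (x 11..23, y 115..150). Between them is the corner pocket, 77 mm wide, open towards -y and up.
- corner (a point): Inner corner of the pocket, where the inner faces of rail and end stop meet, on the board's top (12 mm above the table); at (100, 150, 12) mm in the jig's frame. Axes parallel to the jig's: +x into the rail, +y into the end stop, z up. When the brace is home, its origin lies here with its axes parallel to these.
- brace: Loose L-shaped wooden brace, 20 mm thick, 50 to 100 g, lying flat on the board. Origin: its outer right-angled corner, underside. Long leg x -22..0, y -100..0 mm; short leg x -72..0, y -22..0. Inside faces of the L at x = -22 and y = -22, open to -x and -y. Centre of mass (-23, -37). Starts 65 to 95 mm off the rail, 160 to 230 mm before the end stop, turned up to 0.5 rad from the jig.
- brace_end (a point): Far end of the brace's long leg: outer edge at (0, -100, 0) mm in the brace's frame. When home, the outer face of the long leg (x = 0) lies on the rail and that of the short leg (y = 0) on the end stop.
- spool: Bystander: wooden thread spool, 38 mm across, 45 mm tall, standing on the jig's board on the side away from the rail. Origin at the centre of its underside.
- pin_jar: Bystander: small glass jar with a metal cap, 48 mm across, 50 mm tall, standing on the table near the jig's +y end. Origin at the centre of its underside.
- hoop: Bystander: empty wooden embroidery hoop, 150 mm across, 14 mm high, lying on the table beyond the jig's -y end. Origin at the centre of its underside.
Things that resemble listed ones, but are neither listed nor needed, are in the scene too. What is meant by the brace is not green, turquoise or yellow, and is the larger of those in its own colour.

How it is judged:
By the outcome, as a careful person would: the job done as asked, in the order asked, and still so for the second after the job is handed in, with the robot touching nothing.
It also fails if it takes over 42 s, if anything falls off the work surface, if the arm or the gripper's body presses on something with over 40 N, if the wrist force passes 120 N, or if a joint passes its speed limit or range.

## Working session

There is one attempt and no reset: what is moved stays moved. The work goes in short steps, Python scripts to look and compute and a tool call to move; the robot and the scene stay as the last step left them, time stands still between calls to the robot, and variables do not carry over. Pictures are saved under pics/ and viewed, about 8 in all and at most 12, crops included, and the job is handed in when it is done.

Besides the shell and the picture viewer there is one more tool, called after "Emit:" as a command line: name --argument value ..., lists and objects as JSON in quotes. arm_command: Moves the arm, as the interface text tells. Its arguments: {"type":"object","properties":{"translation":{"type":"array"},"angular":{"type":"array"},"claw":{"type":"array"},"newtons":{"type":"number"}},"required":["translation","angular","claw"]}

```bash
mkdir -p pics
python3 - <<'E'
from bench import robot
import cv2,numpy as np
np.set_printoptions(precision=4,suppress=True)
s=robot.observe();print(s['clock'],s['ee_pos'],s['tcp_rot'],s['finger_gap'],robot.tips_ahead)
for n in("scene","top"):
    cv2.imwrite(f"pics/{n}0.png",robot.capture(n)[:,:,::-1]);m=robot.camera_model(n);print(m)
E
```

```text
0.0 [0.257  0.5963 0.2413] [[-0.9184  0.3956 -0.0008]
 [ 0.3956  0.9184 -0.0018]
 [ 0.0001 -0.0019 -1.    ]] 1.0019039752576533 0.011
{'mtx': array([[509.6271,   0.    , 316.146 ],
       [  0.    , 509.6271, 226.7385],
       [  0.    ,   0.    ,   1.    ]]), 'pose': array([[-0.2032, -0.7155,  0.6685,  1.4494],
       [ 0.9791, -0.1549,  0.1317,  0.1534],
       [ 0.0093,  0.6813,  0.732 ,  0.9761],
       [ 0.    ,  0.    ,  0.    ,  1.    ]])}
{'mtx': array([[518.2985,   0.    , 317.1455],
       [  0.    , 518.2985, 242.4498],
       [  0.    ,   0.    ,   1.    ]]), 'pose': array([[ 0.0016,  0.9944, -0.1061,  0.5227],
       [-0.9998, -0.0007, -0.022 , -0.0264],
       [-0.022 ,  0.1061,  0.9941,  1.0453],
       [ 0.    ,  0.    ,  0.    ,  1.    ]])}
```

View pics/top0.png

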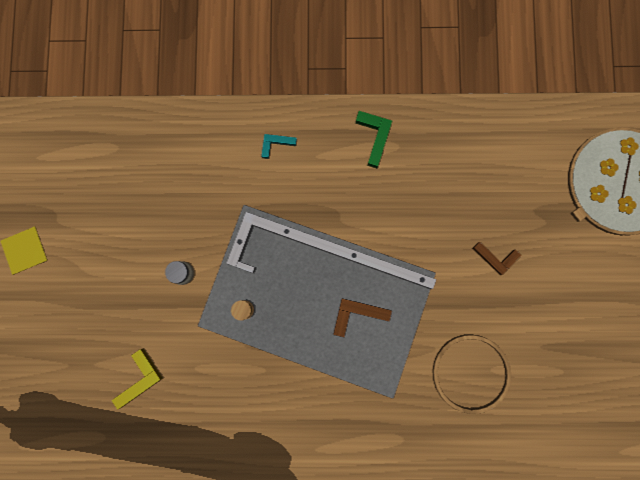

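View pics/scene0.png

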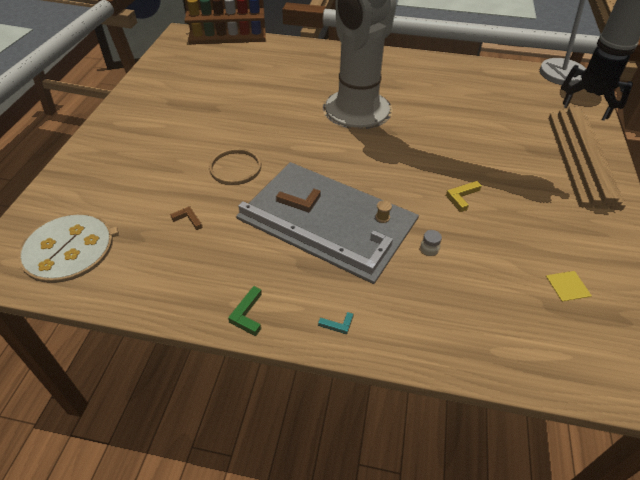

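The top picture shows the brown brace on the board at about (342,300), the rail above it, the pocket corner at about (250,225), the spool at (242,310) and the jar at (179,272). Next I enlarge two crops to measure.

Run:
```python
import cv2
a=cv2.imread("pics/top0.png")[195:405,190:445]
cv2.imwrite("pics/c1.png",cv2.resize(a,None,fx=3,fy=2.85714,interpolation=cv2.INTER_CUBIC)[:600])
b=cv2.imread("pics/scene0.png")[155:285,230:425]
cv2.imwrite("pics/c2.png",cv2.resize(b,None,fx=4,fy=4,interpolation=cv2.INTER_CUBIC))
```

```text
(no output)
```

View pics/c1.png

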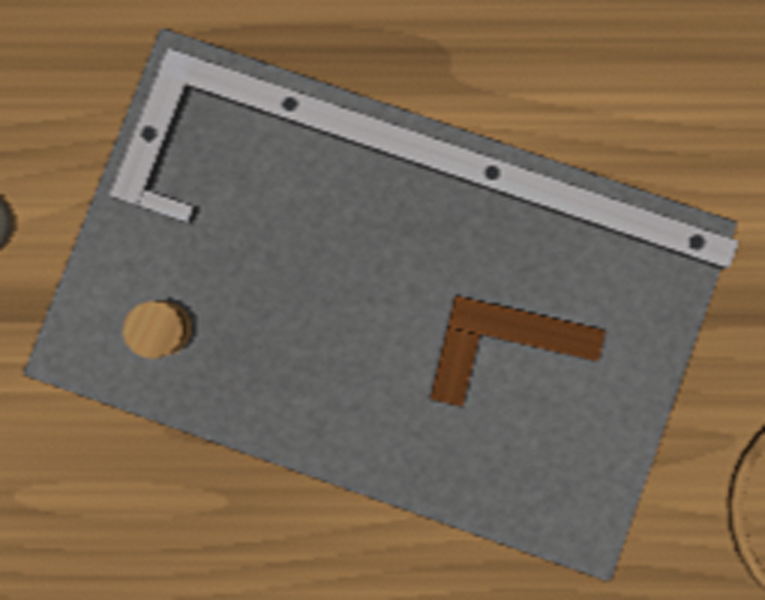

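View pics/c2.png

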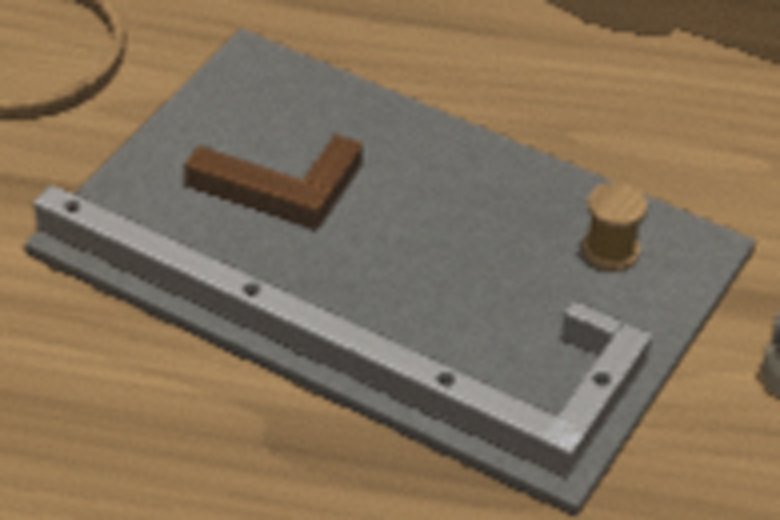

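Both crops show the corners of the board, walls and brace clearly. I fit planar poses with free height from both views.

```bash
cat > h.py <<'E'
import numpy as np,cv2
from scipy.optimize import least_squares
from bench import robot
np.set_printoptions(precision=4,suppress=True)
M={n:robot.camera_model(n) for n in("scene","top")}
def proj(n,P):
    T=np.linalg.inv(M[n]["pose"]);c=np.atleast_2d(P)@T[:3,:3].T+T[:3,3]
    c=c*[1,-1,-1];p=c@M[n]["mtx"].T;return p[:,:2]/p[:,2:]
def pose(v,P):
    c,s=np.cos(v[2]),np.sin(v[2]);P=np.asarray(P)/1e3
    return np.c_[v[0]+c*P[:,0]-s*P[:,1],v[1]+s*P[:,0]+c*P[:,1],v[3]+P[:,2]]
def fit(obs,v0):
    # obs: list (cam, [(x,y,z,u,v)...])
    f=lambda v:np.concatenate([(proj(n,pose(v,np.array(o)[:,:3]))-np.array(o)[:,3:]).ravel() for n,o in obs])
    r=least_squares(f,v0,loss='soft_l1');return r.x,f(r.x)
JIG=np.array([.583938,-.02022,.278])
E
cat > m.py <<'E'
from h import *
t=lambda u,v:((u+.5)/3-.5+190,(v+.5)/2.85714-.5+195)
s=lambda u,v:((u+.5)/4-.5+230,(v+.5)/4-.5+155)
jt=[(135,185,12,163,29),(135,-225,12,737,221),(-125,-225,12,610,579),(-125,185,12,24,374),(100,150,37,187,86),(100,-225,37,728,268),(120,170,37,172,49),(120,-225,37,738,240),(11,170,37,112,196),(23,115,37,197,207),(11,115,37,188,222)]
js=[(135,185,12,577,512),(-125,185,12,754,243),(-125,-225,12,240,30),(100,150,37,556,414),(120,170,37,572,450),(120,-225,37,36,203),(100,-225,37,52,187),(11,170,37,651,338)]
bt=[(0,0,20,455,295),(0,-100,20,606,329),(-22,-100,20,600,360),(-22,-22,20,478,333),(-72,-22,20,463,405),(-72,0,20,430,400)]
bs=[(0,0,20,317,208),(0,-100,20,185,167),(-22,-100,20,200,148),(-72,-22,20,336,135),(-72,0,20,362,147),(-22,-22,20,303,181)]
C=lambda L,k:[(*a[:3],*k(*a[3:])) for a in L]
for nm,a,b,v0 in(("jig",jt,js,[.5,0,-.3,0]),("brace",bt,bs,[.45,-.1,-.2,.012])):
    for w,o in(("both",[("top",C(a,t)),("scene",C(b,s))]),("top",[("top",C(a,t))]),("scene",[("scene",C(b,s))])):
        x,r=fit(o,v0);print(nm,w,x,"rms px",np.sqrt((r**2).mean()),abs(r).max())
        if w=="both":
            if nm=="jig":J=x
            else:
                c,S=np.cos(J[2]),np.sin(J[2]);d=x[:2]-J[:2]
                print(" brace in jig mm",1e3*(c*d[0]+S*d[1]),1e3*(-S*d[0]+c*d[1]),x[2]-J[2])
for q in[(242,310)]: print('spool in img top ~',q)
E
python3 m.py
```

```text
jig both [ 0.522   0.0183 -0.3431 -0.0039] rms px 0.6718805793568822 1.466340069669883
jig top [ 0.5225  0.0177 -0.343  -0.0082] rms px 0.2859361861043275 0.721592261574358
jig scene [ 0.518   0.0199 -0.3435 -0.0066] rms px 0.5082099263901032 1.1252303893729163
brace both [ 0.5226 -0.0502 -0.2283  0.01  ] rms px 0.5484124366604441 1.0286174330209121
 brace in jig mm 23.575520716035225 -64.31371172515018 0.11486250662419897
brace top [ 0.5228 -0.0508 -0.2274  0.0135] rms px 0.33703652930192946 0.7484618934137188
brace scene [ 0.504  -0.0531 -0.2326 -0.008 ] rms px 0.35130560091311536 0.839862372143358
spool in img top ~ (242, 310)
```

```bash
cat > g.py <<'E'
# usage: g.py jx jy z(mm): state in jig frame and the tool-frame move to the target
import sys
from h import *
from scipy.spatial.transform import Rotation as R
J=np.array([.5222,.0180]);a=-.3431
Rj=R.from_euler('z',a).as_matrix()
s=robot.observe();p=np.array(s['ee_pos']);T=np.array(s['tcp_rot'])
j=Rj.T@(p-[J[0],J[1],0]);print("t",round(s['clock'],2),"jig mm",j*1e3,"gap",s['finger_gap'],"F jig",Rj.T@s['ft_force'],"tips",robot.tips_ahead)
G=Rj@np.diag([-1,1,-1])
print("rotvec tool",R.from_matrix(T.T@G).as_rotvec())
if len(sys.argv)>3:
    t=np.array(list(map(float,sys.argv[1:4])))/1e3
    w=Rj@t+[J[0],J[1],0];print("target",w,"shift cm, tool now",T.T@(w-p)*100,"after turn",G.T@(w-p)*100)
E
python3 g.py -16 -126 100
```

```text
t 0.1 jig mm [-444.3345  455.4395  241.3493] gap 0.99778085567252 F jig [-0.0941  0.6831 -0.0079] tips 0.011
rotvec tool [-0.0018 -0.0001 -0.0636]
target [ 0.4647 -0.0953  0.1   ] shift cm, tool now [-46.4442 -55.2777  14.2312] after turn [-42.8334 -58.144   14.1349]
```

Emit:
arm_command --translation '[[0,0,0],[-1.86,-2.53,0.3],[-1.86,-2.53,0.3],[-1.86,-2.53,0.3],[-1.86,-2.53,0.3],[-1.86,-2.53,0.3],[-1.86,-2.53,0.3],[-1.86,-2.53,0.3],[-1.86,-2.53,0.3],[-1.86,-2.53,0.3],[-1.86,-2.53,0.3],[-1.86,-2.53,0.3]]' --angular '[[-0.002,0,-0.064],[0,0,0],[0,0,0],[0,0,0],[0,0,0],[0,0,0],[0,0,0],[0,0,0],[0,0,0],[0,0,0],[0,0,0],[0,0,0]]' --claw '[0.63,0.63,0.63,0.63,0.63,0.63,0.63,0.63,0.63,0.63,0.63,0.63]' --newtons 40

```text
clock: 1.1
ee_pos: [0.3563, 0.2644, 0.2085]
tcp_rot: [[-0.942, 0.336, 0.001], [0.336, 0.942, 0.002], [0.0, 0.002, -1.0]]
ft_force: [1.2, 1.4, -0.4]
finger_gap: 0.369
```

Emit:
arm_command --translation '[[-1.86,-2.53,0.3],[-1.86,-2.53,0.3],[-1.86,-2.53,0.3],[-1.86,-2.53,0.3],[-1.86,-2.53,0.3],[-1.86,-2.53,0.3],[-1.86,-2.53,0.3],[-1.86,-2.53,0.3],[-1.86,-2.53,0.3],[-1.86,-2.53,0.3],[-1.86,-2.53,0.3],[0,0,0]]' --angular '[[0,0,0],[0,0,0],[0,0,0],[0,0,0],[0,0,0],[0,0,0],[0,0,0],[0,0,0],[0,0,0],[0,0,0],[0,0,0],[0,0,0]]' --claw '[0.63,0.63,0.63,0.63,0.63,0.63,0.63,0.63,0.63,0.63,0.63,0.63]'

```text
clock: 2.1
ee_pos: [0.4563, -0.0712, 0.1748]
tcp_rot: [[-0.939, 0.343, 0.001], [0.343, 0.939, -0.001], [-0.001, -0.0, -1.0]]
ft_force: [-0.3, 0.1, 0.1]
finger_gap: 0.37
```

```bash
python3 g.py -16 -126 60
```

```text
t 2.1 jig mm [ -32.0569 -106.1613  174.7517] gap 0.3698666879127444 F jig [-0.3691  0.018   0.1064] tips 0.011
rotvec tool [-0.0005  0.0014 -0.0075]
target [ 0.4647 -0.0953  0.06  ] shift cm, tool now [-1.6046 -1.9666 11.4783] after turn [-1.6057 -1.9839 11.4752]
```

Emit:
arm_command --translation '[[0,0,0],[-0.8,-1.0,0],[-0.8,-1.0,0],[0,0,2.9],[0,0,2.9],[0,0,2.9],[0,0,2.8],[0,0,0],[0,0,0]]' --angular '[[0,0,-0.0075],[0,0,0],[0,0,0],[0,0,0],[0,0,0],[0,0,0],[0,0,0],[0,0,0],[0,0,0]]' --claw '[0.63,0.63,0.63,0.63,0.63,0.63,0.63,0.63,0.63]'

```text
clock: 2.85
ee_pos: [0.4625, -0.0871, 0.0592]
tcp_rot: [[-0.945, 0.327, -0.004], [0.327, 0.945, 0.003], [0.004, 0.002, -1.0]]
ft_force: [0.0, -0.6, 0.8]
finger_gap: 0.375
```

```bash
python3 g.py -16 -126 28
python3 - <<'E'
from bench import robot
import cv2
a=robot.capture("top")[205:385,230:445,::-1];b=robot.capture("scene")[130:265,225:425,::-1]
A=cv2.resize(a,(645,540),interpolation=cv2.INTER_CUBIC)
cv2.imwrite("pics/b1.png",cv2.resize(b,(800,540),interpolation=cv2.INTER_CUBIC));cv2.imwrite("pics/a1.png",A)
E
```

```text
t 2.85 jig mm [ -20.8824 -119.0306   59.2133] gap 0.37532121189637474 F jig [ 0.2415 -0.5601  0.8375] tips 0.011
rotvec tool [ 0.0018 -0.0044  0.0097]
target [ 0.4647 -0.0953  0.028 ] shift cm, tool now [-0.4952 -0.7072  3.1179] after turn [-0.4882 -0.6969  3.1213]
```

View pics/b1.png

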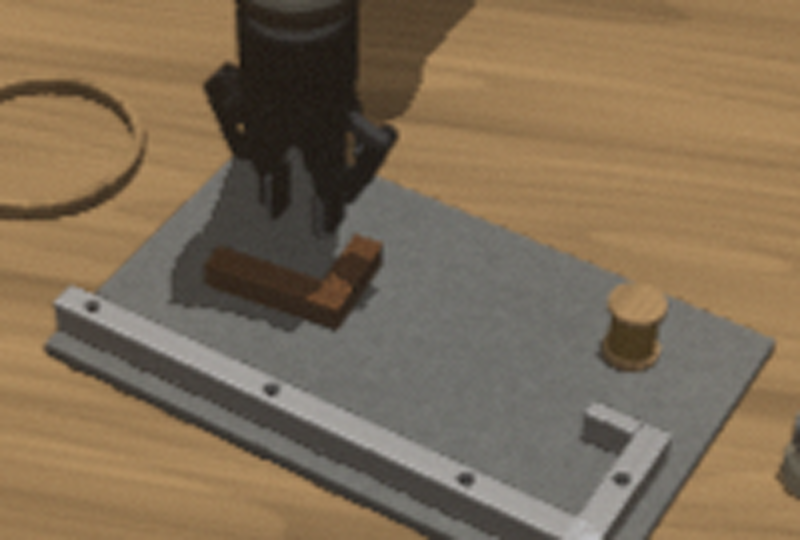

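Picture shows both fingers hovering inside the L: tips at crop (275,213) and (330,232), the brace still unmoved. I check these tips against projection.

```bash
python3 - <<'E'
from h import *
for y in(-34,-26,-16,16,26,34):
  for z in(49,44,53):
    P=pose([.5222,.018,-.3431,0],[[-21+11,-119+y,z]]);p=proj("scene",P)[0];print(y,z,(p-[225,130])*4)
E
python3 g.py -16 -126 45
```

```text
-34 49 [248.7114 211.8957]
-34 44 [248.9501 217.3951]
-34 53 [248.5196 207.4752]
-26 49 [258.6178 216.1326]
-26 44 [258.8306 221.6319]
-26 53 [258.4467 211.7121]
-16 49 [271.0575 221.4531]
-16 44 [271.2377 226.9521]
-16 53 [270.9127 217.0326]
16 49 [311.2943 238.6621]
16 44 [311.3678 244.16  ]
16 53 [311.2352 234.2425]
26 49 [324.0043 244.0982]
26 44 [324.0437 249.5955]
26 53 [323.9726 239.6788]
34 49 [334.2195 248.4672]
34 44 [334.2315 253.964 ]
34 53 [334.2099 244.0482]
t 2.95 jig mm [ -18.148  -119.0095   61.4274] gap 0.3713286835357065 F jig [0.2686 0.5205 0.4663] tips 0.011
rotvec tool [0.0026 0.0015 0.009 ]
target [ 0.4647 -0.0953  0.045 ] shift cm, tool now [-0.2061 -0.7052  1.6412] after turn [-0.2148 -0.699   1.6427]
```

Emit:
arm_command --translation '[[-0.2,-1.0,0],[0,0,0],[0,0,0.9],[0,0,0.9],[0,0,0.8],[0,0,0],[0,0,0]]' --angular '[[0.002,0,0.009],[0,0,0],[0,0,0],[0,0,0],[0,0,0],[0,0,0],[0,0,0]]' --claw '[0.63,0.63,0.63,0.63,0.63,0.63,0.63]'

```text
clock: 3.53
ee_pos: [0.4618, -0.0984, 0.0332]
tcp_rot: [[-0.941, 0.337, -0.002], [0.337, 0.941, 0.0], [0.002, -0.0, -1.0]]
ft_force: [-0.3, 0.2, 0.8]
finger_gap: 0.366
```

```bash
python3 g.py -16 -129 26
```

```text
t 3.53 jig mm [ -17.7091 -129.9146   33.1647] gap 0.3659620444886549 F jig [-0.3212  0.1386  0.7669] tips 0.011
rotvec tool [-0.0003 -0.0022 -0.0009]
target [ 0.4637 -0.0981  0.026 ] shift cm, tool now [-0.1724  0.0918  0.7161] after turn [-0.1709  0.0915  0.7165]
```

Emit:
arm_command --translation '[[0,0,0.4],[0,0,0.3],[0,0,0],[-0.4,0,0],[-0.4,0,0],[-0.4,0,0],[-0.4,0,0],[-0.4,0,0],[-0.4,0,0],[-0.4,0,0],[-0.4,0,0],[0,0,0]]' --angular '[[0,0,0],[0,0,0],[0,0,0],[0,0,0],[0,0,0],[0,0,0],[0,0,0],[0,0,0],[0,0,0],[0,0,0],[0,0,0],[0,0,0]]' --claw '[0.63,0.63,0.63,0.63,0.63,0.63,0.63,0.63,0.63,0.63,0.63,0.63]'

```text
clock: 4.53
ee_pos: [0.494, -0.1099, 0.0273]
tcp_rot: [[-0.941, 0.338, 0.001], [0.338, 0.941, -0.0], [-0.001, 0.0, -1.0]]
ft_force: [0.1, 0.4, -0.3]
finger_gap: 0.37
```

```bash
python3 g.py 50 -129 26
python3 - <<'E'
from bench import robot
import cv2
a=robot.capture("top")[205:385,230:445,::-1];b=robot.capture("scene")[130:265,225:425,::-1]
A=cv2.resize(a,(430,360),interpolation=cv2.INTER_CUBIC);B=cv2.resize(b,(533,360),interpolation=cv2.INTER_CUBIC)
C=cv2.hconcat([A,B]);cv2.imwrite("pics/a2.png",cv2.resize(C,(800,300)))
E
```

```text
t 4.53 jig mm [  16.4777 -129.9201   27.2783] gap 0.37035193750969614 F jig [-0.0694  0.3722 -0.3377] tips 0.011
rotvec tool [ 0.0002  0.0013 -0.0014]
target [ 0.5259 -0.1203  0.026 ] shift cm, tool now [-3.3519  0.0968  0.1322] after turn [-3.3522  0.092   0.1278]
```

View pics/a2.png

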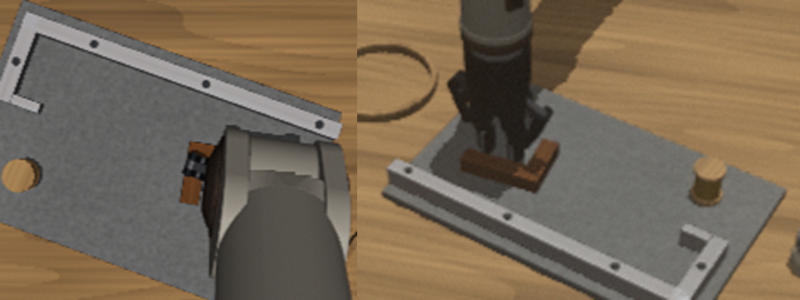

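The pictures show the fingers inside the L, with the brace moved towards the rail and nearly parallel to it; spool and hoop are untouched.

Emit:
arm_command --translation '[[-0.4,0,0],[-0.4,0,0],[-0.4,0,0.1],[-0.4,0,0],[-0.4,0,0],[-0.4,0,0],[-0.4,0,0],[-0.4,0,0],[-0.4,0,0],[-0.4,0,0],[0,0,0],[0,0,0]]' --angular '[[0,0,0],[0,0,0],[0,0,0],[0,0,0],[0,0,0],[0,0,0],[0,0,0],[0,0,0],[0,0,0],[0,0,0],[0,0,0],[0,0,0]]' --claw '[0.63,0.63,0.63,0.63,0.63,0.63,0.63,0.63,0.63,0.63,0.63,0.63]'

```text
clock: 5.63
ee_pos: [0.5309, -0.1231, 0.0262]
tcp_rot: [[-0.941, 0.338, 0.0], [0.338, 0.941, -0.0], [-0.0, 0.0, -1.0]]
ft_force: [0.1, 0.0, 0.3]
finger_gap: 0.368
```

```bash
python3 g.py 67 -129 26
python3 - <<'E'
from bench import robot
import cv2
b=robot.capture("scene")[150:265,225:425,::-1]
cv2.imwrite("pics/a3.png",cv2.resize(b,(800,460),interpolation=cv2.INTER_CUBIC))
E
```

```text
t 5.63 jig mm [  55.6375 -129.9876   26.1843] gap 0.36795628445162154 F jig [0.1229 0.0884 0.3381] tips 0.011
rotvec tool [ 0.0001  0.0005 -0.0013]
target [ 0.5419 -0.126   0.026 ] shift cm, tool now [-1.1361  0.1002  0.019 ] after turn [-1.1362  0.0988  0.0184]
```

View pics/a3.png

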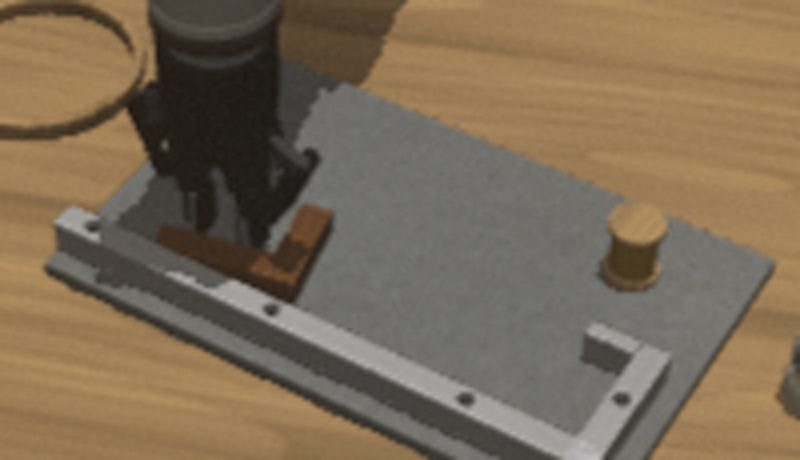

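The brace is now parallel to the rail and close to it (its corner is at crop (295,295)). I close the last gap slowly and watch the force.

Emit:
arm_command --translation '[[-0.3,0,0],[-0.3,0,0],[-0.3,0,0],[-0.2,0,0],[0,0,0],[0,0,0]]' --angular '[[0,0,0],[0,0,0],[0,0,0],[0,0,0],[0,0,0],[0,0,0]]' --claw '[0.63,0.63,0.63,0.63,0.63,0.63]'

```text
clock: 6.18
ee_pos: [0.5411, -0.1268, 0.0262]
tcp_rot: [[-0.941, 0.338, 0.0], [0.338, 0.941, -0.0], [-0.0, 0.0, -1.0]]
ft_force: [-0.1, 0.7, 0.7]
finger_gap: 0.369
```

```bash
python3 g.py 67 -129 26
```

```text
t 6.18 jig mm [  66.5034 -130.0413   26.1578] gap 0.36869162629861885 F jig [-0.2934  0.6722  0.6747] tips 0.011
rotvec tool [ 0.      0.0003 -0.0013]
target [ 0.5419 -0.126   0.026 ] shift cm, tool now [-0.0495  0.1042  0.0158] after turn [-0.0497  0.1041  0.0158]
```

Emit:
arm_command --translation '[[-0.1,0,0],[-0.1,0,0],[-0.05,0,0],[0,0,0]]' --angular '[[0,0,0],[0,0,0],[0,0,0],[0,0,0]]' --claw '[0.63,0.63,0.63,0.63]'

```text
clock: 6.52
ee_pos: [0.5423, -0.1272, 0.026]
tcp_rot: [[-0.941, 0.337, -0.002], [0.337, 0.941, 0.0], [0.002, -0.0, -1.0]]
ft_force: [-3.7, 1.3, 3.2]
finger_gap: 0.37
```

```bash
python3 g.py 67 -129 26
```

```text
t 6.52 jig mm [  67.7549 -130.0321   25.9531] gap 0.3700972498452292 F jig [-3.9468 -0.043   3.2113] tips 0.011
rotvec tool [-0.0002 -0.002  -0.0011]
target [ 0.5419 -0.126   0.026 ] shift cm, tool now [ 0.0756  0.1031 -0.0046] after turn [ 0.0755  0.1032 -0.0047]
```

Emit:
arm_command --translation '[[-0.1,0,0],[0,0,0],[0,0,0]]' --angular '[[0,0,0],[0,0,0],[0,0,0]]' --claw '[0.63,0.63,0.63]'

```text
clock: 6.77
ee_pos: [0.5423, -0.1273, 0.0258]
tcp_rot: [[-0.941, 0.337, -0.004], [0.337, 0.941, 0.001], [0.004, -0.0, -1.0]]
ft_force: [-5.1, 2.4, 3.0]
finger_gap: 0.371
```

```bash
python3 g.py 67 -129 26
python3 - <<'E'
from bench import robot
import cv2
a=robot.capture("top")[235:345,300:445,::-1]
b=robot.capture("scene")[170:255,225:345,::-1]
A=cv2.resize(a,(395,300),interpolation=cv2.INTER_CUBIC);B=cv2.resize(b,(405,300),interpolation=cv2.INTER_CUBIC)
cv2.imwrite("pics/a4.png",cv2.hconcat([A,B]))
E
```

```text
t 6.77 jig mm [  67.7825 -130.046    25.785 ] gap 0.3706178202993011 F jig [-5.6381  0.5489  3.0388] tips 0.011
rotvec tool [-0.0003 -0.0037 -0.001 ]
target [ 0.5419 -0.126   0.026 ] shift cm, tool now [ 0.0784  0.1045 -0.0212] after turn [ 0.0782  0.1046 -0.0215]
```

View pics/a4.png

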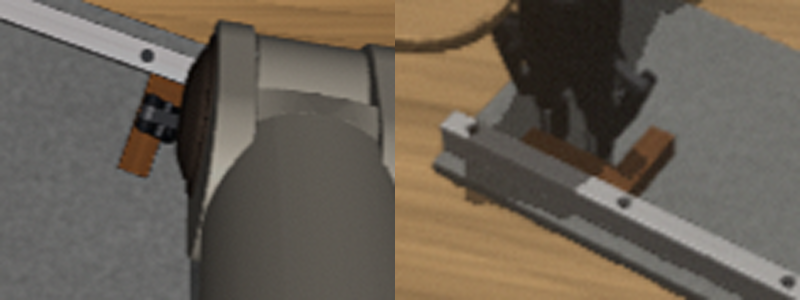

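The brace lies flat against the rail (5.6 N pressed, no further travel). I slide it along +y and check the rail pressure between calls.

Emit:
arm_command --translation '[[0,0.3,0],[0,0.4,0],[0,0.5,0],[0,0.5,0],[0,0.5,0],[0,0.5,0],[0,0.5,0],[0,0.5,0],[0,0.5,0],[0,0.5,0],[0,0.3,0]]' --angular '[[0,0,0],[0,0,0],[0,0,0],[0,0,0],[0,0,0],[0,0,0],[0,0,0],[0,0,0],[0,0,0],[0,0,0],[0,0,0]]' --claw '[0.63,0.63,0.63,0.63,0.63,0.63,0.63,0.63,0.63,0.63,0.63]'

```text
clock: 7.78
ee_pos: [0.559, -0.0807, 0.0252]
tcp_rot: [[-0.941, 0.338, -0.004], [0.338, 0.941, -0.0], [0.004, -0.001, -1.0]]
ft_force: [-5.1, -1.3, -1.1]
finger_gap: 0.37
```

```bash
python3 g.py 67 98 26
```

```text
t 7.78 jig mm [ 67.8287 -80.6312  25.2182] gap 0.36984217637342853 F jig [-4.3877 -2.9175 -1.1072] tips 0.011
rotvec tool [-0.0014 -0.0038 -0.0013]
target [0.6183 0.0877 0.026 ] shift cm, tool now [ 0.1062 17.8629 -0.1034] after turn [ 0.0829 17.8631 -0.0782]
```

Emit:
arm_command --translation '[[-0.03,0.5,-0.05],[0,0.5,0],[0,0.5,0],[0,0.5,0],[0,0.5,0],[0,0.5,0],[0,0.5,0],[0,0.5,0],[0,0.5,0],[0,0.5,0],[0,0.5,0],[0,0.5,0]]' --angular '[[0,0,0],[0,0,0],[0,0,0],[0,0,0],[0,0,0],[0,0,0],[0,0,0],[0,0,0],[0,0,0],[0,0,0],[0,0,0],[0,0,0]]' --claw '[0.63,0.63,0.63,0.63,0.63,0.63,0.63,0.63,0.63,0.63,0.63,0.63]'

```text
clock: 8.78
ee_pos: [0.579, -0.0248, 0.0255]
tcp_rot: [[-0.941, 0.338, -0.005], [0.338, 0.941, -0.001], [0.005, -0.002, -1.0]]
ft_force: [-6.2, -2.0, -0.0]
finger_gap: 0.369
```

```bash
python3 g.py 67 98 26
```

```text
t 8.78 jig mm [ 67.8995 -21.2132  25.5399] gap 0.36892231293081174 F jig [-5.1595 -3.94   -0.0475] tips 0.011
rotvec tool [-0.0022 -0.0045 -0.0016]
target [0.6183 0.0877 0.026 ] shift cm, tool now [ 0.1091 11.921  -0.0722] after turn [ 0.09   11.9213 -0.046 ]
```

Emit:
arm_command --translation '[[0,0.5,0],[0,0.5,0],[0,0.5,0],[0,0.5,0],[0,0.5,0],[0,0.5,0],[0,0.5,0],[0,0.5,0],[0,0.5,0],[0,0.5,0]]' --angular '[[0,0,0],[0,0,0],[0,0,0],[0,0,0],[0,0,0],[0,0,0],[0,0,0],[0,0,0],[0,0,0],[0,0,0]]' --claw '[0.63,0.63,0.63,0.63,0.63,0.63,0.63,0.63,0.63,0.63]'

```text
clock: 9.62
ee_pos: [0.5959, 0.0223, 0.0255]
tcp_rot: [[-0.941, 0.338, -0.005], [0.338, 0.941, -0.001], [0.004, -0.002, -1.0]]
ft_force: [-6.7, -0.9, -0.8]
finger_gap: 0.367
```

```bash
python3 g.py 67 98 26
python3 - <<'E'
from bench import robot
import cv2
a=robot.capture("top")[195:330,195:390,::-1]
b=robot.capture("scene")[170:290,245:425,::-1]
A=cv2.resize(a,(395,274),interpolation=cv2.INTER_CUBIC);B=cv2.resize(b,(405,274),interpolation=cv2.INTER_CUBIC)
cv2.imwrite("pics/a5.png",cv2.hconcat([A,B]))
E
```

```text
t 9.62 jig mm [67.9885 28.8878 25.4956] gap 0.3666697273746259 F jig [-5.9586 -3.13   -0.7512] tips 0.011
rotvec tool [-0.0023 -0.0044 -0.0015]
target [0.6183 0.0877 0.026 ] shift cm, tool now [ 0.1092  6.9109 -0.066 ] after turn [ 0.0988  6.9112 -0.0504]
```

View pics/a5.png

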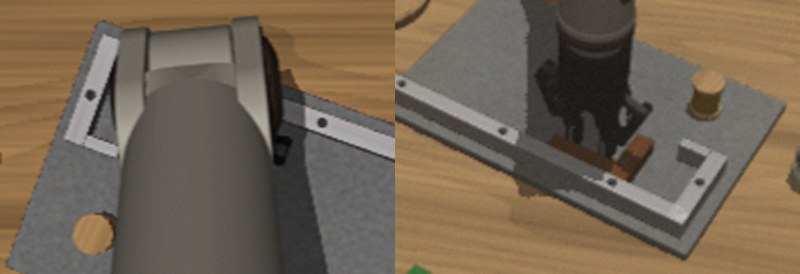

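The scene view shows the brace against the rail just before the lip, with the knuckle at crop (640,110) clear of the lip and spool.

Emit:
arm_command --translation '[[0,0.5,0],[0,0.5,0],[0,0.5,0],[0,0.5,0],[0,0.5,0],[0,0.5,0],[0,0.5,0],[0,0.5,0],[0,0.5,0],[0,0.5,0],[0,0.4,0],[0,0.3,0]]' --angular '[[0,0,0],[0,0,0],[0,0,0],[0,0,0],[0,0,0],[0,0,0],[0,0,0],[0,0,0],[0,0,0],[0,0,0],[0,0,0],[0,0,0]]' --claw '[0.63,0.63,0.63,0.63,0.63,0.63,0.63,0.63,0.63,0.63,0.63,0.63]'

```text
clock: 10.72
ee_pos: [0.6152, 0.0761, 0.0255]
tcp_rot: [[-0.941, 0.337, -0.005], [0.337, 0.941, -0.001], [0.004, -0.002, -1.0]]
ft_force: [-6.6, -1.1, -0.1]
finger_gap: 0.372
```

```bash
python3 g.py 67 98 26
```

```text
t 10.72 jig mm [68.0678 86.0408 25.524 ] gap 0.3719895726453502 F jig [-5.837  -3.2629 -0.0924] tips 0.011
rotvec tool [-0.0024 -0.0043 -0.0011]
target [0.6183 0.0877 0.026 ] shift cm, tool now [ 0.1083  1.1957 -0.05  ] after turn [ 0.1068  1.1959 -0.0476]
```

Emit:
arm_command --translation '[[0,0.2,0],[0,0.2,0],[0,0.1,0],[0,0,0]]' --angular '[[0,0,0],[0,0,0],[0,0,0],[0,0,0]]' --claw '[0.63,0.63,0.63,0.63]'

```text
clock: 11.05
ee_pos: [0.6169, 0.0808, 0.0255]
tcp_rot: [[-0.941, 0.337, -0.005], [0.337, 0.941, -0.001], [0.004, -0.002, -1.0]]
ft_force: [-6.5, -0.7, -2.5]
finger_gap: 0.37
```

```bash
python3 g.py 67 98 26
```

```text
t 11.05 jig mm [68.0538 91.0235 25.5077] gap 0.37024859658646 F jig [-5.8954 -2.8101 -2.4791] tips 0.011
rotvec tool [-0.0022 -0.0043 -0.001 ]
target [0.6183 0.0877 0.026 ] shift cm, tool now [ 0.1063  0.6974 -0.0503] after turn [ 0.1054  0.6977 -0.0492]
```

Emit:
arm_command --translation '[[0,0.2,0],[0,0.2,0],[0,0.15,0],[0,0.1,0],[0,0,0]]' --angular '[[0,0,0],[0,0,0],[0,0,0],[0,0,0],[0,0,0]]' --claw '[0.63,0.63,0.63,0.63,0.63]'

```text
clock: 11.47
ee_pos: [0.6191, 0.0869, 0.0255]
tcp_rot: [[-0.941, 0.337, -0.005], [0.337, 0.941, -0.001], [0.004, -0.002, -1.0]]
ft_force: [-6.1, -0.1, -0.7]
finger_gap: 0.372
```

```bash
python3 g.py 67 98 26
```

```text
t 11.47 jig mm [68.0735 97.4692 25.4956] gap 0.3721860239241694 F jig [-5.7473 -2.1337 -0.7095] tips 0.011
rotvec tool [-0.0023 -0.0043 -0.0011]
target [0.6183 0.0877 0.026 ] shift cm, tool now [ 0.1076  0.0529 -0.0501] after turn [ 0.1074  0.0531 -0.0504]
```

Emit:
arm_command --translation '[[0,0.1,0],[0,0.1,0],[0,0,0]]' --angular '[[0,0,0],[0,0,0],[0,0,0]]' --claw '[0.63,0.63,0.63]'

```text
clock: 11.72
ee_pos: [0.6197, 0.0886, 0.0255]
tcp_rot: [[-0.941, 0.337, -0.005], [0.337, 0.941, -0.001], [0.004, -0.002, -1.0]]
ft_force: [-7.1, -0.6, -0.8]
finger_gap: 0.369
```

```bash
python3 g.py 67 98 26
```

```text
t 11.72 jig mm [68.0354 99.3242 25.4692] gap 0.3690987324763126 F jig [-6.5107 -3.0136 -0.7825] tips 0.011
rotvec tool [-0.0024 -0.0044 -0.0011]
target [0.6183 0.0877 0.026 ] shift cm, tool now [ 0.1036 -0.1327 -0.0523] after turn [ 0.1035 -0.1324 -0.0531]
```

Not yet at the stop; I continue in small steps.

Emit:
arm_command --translation '[[0,0.1,0],[0,0.1,0],[0,0.1,0],[0,0,0]]' --angular '[[0,0,0],[0,0,0],[0,0,0],[0,0,0]]' --claw '[0.63,0.63,0.63,0.63]'

```text
clock: 12.05
ee_pos: [0.6201, 0.0898, 0.0254]
tcp_rot: [[-0.941, 0.338, -0.006], [0.338, 0.941, -0.003], [0.005, -0.005, -1.0]]
ft_force: [-8.5, -4.0, 2.2]
finger_gap: 0.37
```

```bash
python3 g.py 67 98 26
python3 - <<'E'
from bench import robot
import cv2
b=robot.capture("scene")[195:285,300:420,::-1]
cv2.imwrite("pics/a6.png",cv2.resize(b,(800,600),interpolation=cv2.INTER_CUBIC))
E
```

```text
t 12.05 jig mm [ 68.037  100.5851  25.444 ] gap 0.3703478577677229 F jig [-6.6986 -6.6329  2.1623] tips 0.011
rotvec tool [-0.0046 -0.0052 -0.0019]
target [0.6183 0.0877 0.026 ] shift cm, tool now [ 0.1035 -0.259  -0.0539] after turn [ 0.1037 -0.2585 -0.0556]
```

View pics/a6.png

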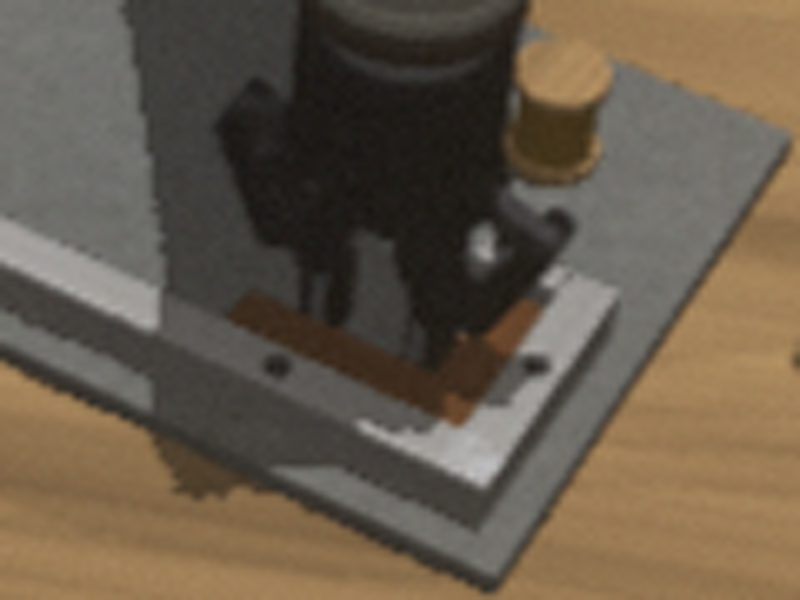

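The brace fills the corner, and the force against the stop has risen to 6.6 N. I seat it with a little more push, then back off diagonally away from both faces.

Emit:
arm_command --translation '[[0,0.1,0],[-0.05,0.1,0],[0,0.1,0],[0,0,0],[0,0,0]]' --angular '[[0,0,0],[0,0,0],[0,0,0],[0,0,0],[0,0,0]]' --claw '[0.63,0.63,0.63,0.63,0.63]'

```text
clock: 12.52
ee_pos: [0.6202, 0.09, 0.0255]
tcp_rot: [[-0.941, 0.339, -0.01], [0.339, 0.941, -0.005], [0.007, -0.008, -1.0]]
ft_force: [-12.2, -7.8, 7.7]
finger_gap: 0.369
```

```bash
python3 g.py 67 98 26
```

```text
t 12.52 jig mm [ 68.0411 100.71    25.4862] gap 0.3689520590967962 F jig [ -8.8522 -11.4123   7.6589] tips 0.011
rotvec tool [-0.0082 -0.0072 -0.0032]
target [0.6183 0.0877 0.026 ] shift cm, tool now [ 0.1036 -0.2717 -0.0484] after turn [ 0.1041 -0.271  -0.0514]
```

Emit:
arm_command --translation '[[0.1,-0.15,0],[0.1,-0.15,0],[0.1,-0.15,0],[0.1,-0.15,0],[0.1,-0.1,0],[0.2,-0.2,0],[0.2,-0.2,0],[0,0,0]]' --angular '[[0,0,0],[0,0,0],[0,0,0],[0,0,0],[0,0,0],[0,0,0],[0,0,0],[0,0,0]]' --claw '[0.63,0.63,0.63,0.63,0.63,0.63,0.63,0.63]'

```text
clock: 13.18
ee_pos: [0.6125, 0.0874, 0.0269]
tcp_rot: [[-0.941, 0.337, 0.001], [0.337, 0.941, 0.0], [-0.0, 0.001, -1.0]]
ft_force: [-0.5, -0.3, -0.4]
finger_gap: 0.369
```

```bash
python3 g.py 67 98 26
```

```text
t 13.18 jig mm [61.6546 95.7265 26.9436] gap 0.3688109446718592 F jig [-0.4082 -0.4827 -0.3557] tips 0.011
rotvec tool [ 0.0005  0.0004 -0.0009]
target [0.6183 0.0877 0.026 ] shift cm, tool now [-0.5343  0.2278  0.0947] after turn [-0.5345  0.2273  0.0944]
```

Free of contact. I lift straight up and move away to look.

Emit:
arm_command --translation '[[0,0,-1],[0,0,-2],[0,0,-3],[0,0,-3],[0,0,-3],[0,-2,-3],[2,-3,-2],[2,-3,0],[2,-3,0],[2,-3,0],[2,-3,0],[2,-3,0]]' --angular '[[0,0,0],[0,0,0],[0,0,0],[0,0,0],[0,0,0],[0,0,0],[0,0,0],[0,0,0],[0,0,0],[0,0,0],[0,0,0],[0,0,0]]' --claw '[0.63,0.63,0.63,0.63,0.63,0.63,0.63,0.63,0.63,0.63,0.63,0.63]'

```text
clock: 14.18
ee_pos: [0.431, -0.0613, 0.1976]
tcp_rot: [[-0.941, 0.337, 0.002], [0.337, 0.941, 0.0], [-0.002, 0.001, -1.0]]
ft_force: [0.1, -0.4, -0.2]
finger_gap: 0.367
```

```bash
python3 g.py
python3 - <<'E'
from bench import robot
import cv2
a=robot.capture("top")[:,:,::-1];b=robot.capture("scene")[:,:,::-1]
cv2.imwrite("pics/topF.png",a);cv2.imwrite("pics/sceneF.png",b)
A=cv2.resize(a[200:290,210:310],(400,360),interpolation=cv2.INTER_CUBIC)
B=cv2.resize(b[200:290,315:415],(400,360),interpolation=cv2.INTER_CUBIC)
W=cv2.resize(a[190:430,140:530],(390,240))
W2=cv2.resize(b[130:300,190:460],(410,240))
cv2.imwrite("pics/a7.png",cv2.vconcat([cv2.hconcat([A,B]),cv2.hconcat([W,W2])]))
E
```

```text
t 14.18 jig mm [ -59.2044 -105.3518  197.5969] gap 0.36749262842886427 F jig [ 0.2429 -0.3497 -0.2424] tips 0.011
rotvec tool [ 0.0007  0.0018 -0.0008]
```

View pics/a7.png

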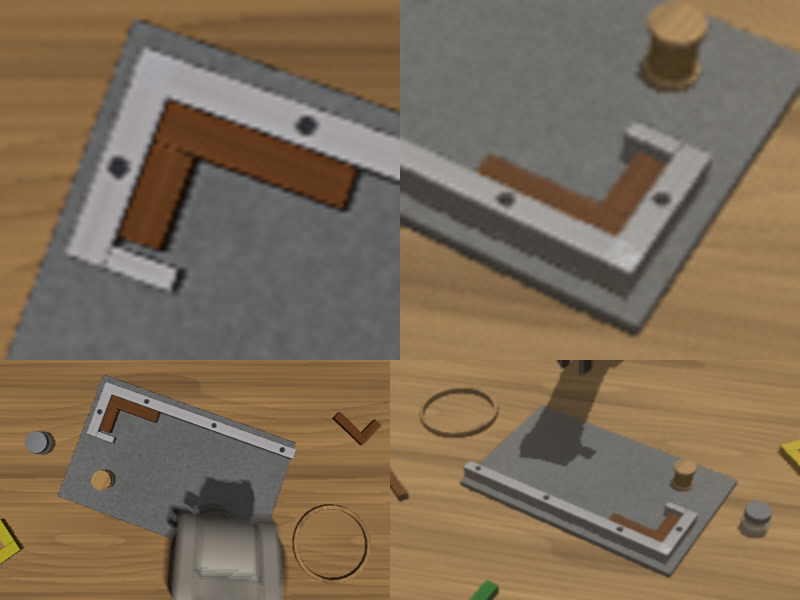

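The brace sits flush on the rail and the end stop with no visible gap. I check the bystanders against the first picture, then hand in.

Run:
```python
import cv2
from bench import robot
for n,R in(("top",dict(spool=(228,297,28,26),jar=(162,258,34,30),hoop=(430,330,82,84))),("scene",dict(spool=(374,199,20,26),jar=(420,228,24,26),hoop=(207,148,58,40)))):
    a=cv2.cvtColor(cv2.imread(f"pics/{n}0.png"),6);b=cv2.cvtColor(cv2.imread(f"pics/{n}F.png"),6)
    for k,(x,y,w,h) in R.items():
        print(n,k,cv2.phaseCorrelate(a[y:y+h,x:x+w].astype('float32'),b[y:y+h,x:x+w].astype('float32')),cv2.absdiff(a,b)[y:y+h,x:x+w].max())
print(robot.finish_job())
```

```text
top spool ((-0.019781210876601563, 0.4515985705960084), 1.0070921883170987) 4
top jar ((-0.01767734566294621, 0.024142525159051687), 0.9943980435530345) 5
top hoop ((-0.011298250845143798, 0.014727823616432545), 1.0005370821776214) 6
scene spool ((-0.010516543263772604, 0.4461455925250153), 0.9685072642785532) 7
scene jar ((-0.047674737344232554, 0.557588453667238), 0.9917217952969634) 9
scene hoop ((-0.11780531507735859, -0.05749333565667669), 0.9617435604333877) 8
the job is handed in; nothing more can be done
None
```

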